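# Seat a taper bearing spindle in its hub cup and rock it free

### The arm

A 6-joint arm with a two-finger parallel gripper is mounted at the origin on the work surface. World frame = base frame: x ahead of the robot, y to its left, z up, the work surface at z = 0. Lengths are in m, angles in rad, forces in N, time in s.
With the tool pointing down it reaches from about 0.35 to 0.925 m from the base axis. Payload 6.4 kg.
Tool frame: the origin (TCP) lies between the finger pads; the fingertips stand 19 mm ahead of it and the grasp point (between the pads) is the TCP; z points along the fingers, y is the line along which they close (so a half turn about z gives the same grasp; the last joint's range is limited). The gripper opens to 94 mm and grips with 3 to 60 N. Pads are 16 mm wide; open, the fingers measure 119 mm over their backs; the gripper's body (75 mm by 177 mm) begins 78 mm behind the grasp point.
Start: joints at [1.013, 0.245, 1.558, -0, 1.339, -0.174], TCP at [0.243, 0.603, 0.224] pointing down, gripper open.
Joint ranges: [-3.13, 3.13], [-1.02, 2.26], [0.13, 2.54], [-0.95, 4.09], [0.21, 2.88], [-2.74, 2.74]. Speed limits (rad/s): [2.57, 2.57, 3.14, 3.14, 3.14, 3.14].

### API

Orientations are given as a unit quaternion [x, y, z, w].
In Python, from plant import manip gives the robot as it stands.
- The arm moves only by the tool step_arm, never from a script. Its argument "series" is a list of rows, each a list of 3 entries, a list of its own where there are three numbers: the opening, from 0 (shut) to 1 (fully open), then the shift along the world's x, y, z in cm, then the turn, a rotation vector about the world's x, y, z in rad. In form: [[hand, [dx, dy, dz], [rx, ry, rz]], ...]. A call has 1 to 8 rows; each row shifts and turns the commanded pose from where the row before left it; what a row does not reach is not made up. A row lasts 1/10 s, in which the tool goes at most 50 mm and 8.59 degrees, less where a joint would pass 70% of its speed; a pose out of reach is approached as far as the arm can. A call with a gripper value outside its range is refused whole. The fingers move at their own pace and stop on an object; "grip_force" is the grip in N (left out, the last holds). Time passes only in rows, so rows that do not move let the fingers close. It gives the time, the measured TCP pose, the force, the opening and the grip force at its end, in the units of the state.
- manip.get_obs(): the state, without advancing time (a new reading comes with each control period).
- manip.get_image(name): name is "scene" or "top" or "wrist"; returns a dict with "color" (400x640x3 uint8, red, green, blue), "fx", "fy", "cx", "cy" (pixels), "position" and "attitude" of the camera in the world. Camera axes: x right, y down, z forward; pixel columns grow to the right and rows downward; lengths in m; the calibration is good to about 2 mm. A picture is of the moment at which its call begins. There is no depth.
- manip.close_job(): hands the job in; it is judged then, once.
The state is a dict: "time": time; "joints": joint angles; "joint_velocities": joint speeds; "joint_efforts": joint torques, N m; "ee_pos": TCP position; "tool_rot": TCP orientation; "contact_force": force on the tool from outside, world axes, zero at the start; "torque": the same for the moment, N m; "gripper_width": finger opening in m; "grip_force": force on a finger pad.
Only numpy, scipy, OpenCV 4.12 (cv2) and the standard library are available. Lean on these libraries where they do the work, as an engineer would, in place of code of your own. Each camera call takes 0.05 s, during which the arm holds its last target. There are 200 camera calls.

### The job

Three bearing spindles stand on the welding bench. Lower the one with the large tapered bearing into the cup welded off-centre on the eccentric hub, feeling for the cup and easing the bearing in rather than forcing it, and press it fully home with about 12 N (pushing with more than 18 N would mark the bearing). Then, without lifting it out, rock its shaft about eight degrees to one side with the bearing still rubbing in the cup, to check that it has not wedged, let it settle upright and fully home again, and let go, leaving everything else where it is.

Things in the scene. Friction and masses are not known exactly. Their poses are not given: they have to be found in the camera images.
- spindle: The spindle to seat: plain steel stub shaft standing upright on its large tapered roller bearing, 92 mm tall, about 0.5 kg (varies). Origin: centre of the flat foot, z up the shaft. From the foot (28 mm diameter) the taper widens to 60 mm at 27.7 mm height (30 degrees from the axis), then a 60 mm rib to 31.7 mm, then bare shaft. The taper is greased (friction about 0.12), so it does not stick in the cup.
- shaft (a point): The place to grip the spindle from above: on the axis of its bare shaft (24 mm diameter, from 31.7 to 92 mm above the foot), 72 mm above the foot. Same axes as the spindle.
- hub: The hub: a fixed steel pedestal. Origin at the centre of its underside on the table, z up. Round base plate 130 mm diameter, 10 mm thick; tube 60 mm diameter; round head plate 120 mm diameter with its top at 64 mm; on it the steel cup.
- head (a point): Centre of the head plate's top, 64 mm above the table. The steel cup welded on it is 74 mm across outside, 26 mm high (mouth 90 mm above the table); inside, a cone matching the large taper, 54 mm across at the mouth, narrowing down at 30 degrees from the axis. The cup is upright and rigid, but its axis is 16 mm off this point, in an unknown direction: look or feel for it.
- home (a point): Point on the hub's axis at the height of the spindle's foot when fully home (67.5 mm above the hub's underside); the seated foot is 16 mm beside it. A side force on the taper in the cup pushes it towards the cup's axis. When rocked, the seated taper turns most easily about a point on its axis 24 mm above the foot, and rises a little as it tilts.
- small_spindle: Bystander: same shaft but a smaller tapered bearing, 22 mm at the foot to 40 mm diameter at 15.6 mm height; 92 mm tall. Origin at the centre of its foot.
- straight_spindle: Bystander: same shaft on a straight-sided bearing 48 mm diameter, 20 mm high; 92 mm tall. Origin at the centre of its foot.
- wrench: Bystander: steel wrench lying flat, 190 mm long, origin at its middle.
- hammer: Bystander: hammer lying on its side, origin near its middle.
- brush: Bystander: bench brush lying flat, origin near its middle.
- grease: Bystander: round tin, 68 mm diameter, 75 mm high, origin under its centre.
- offcut: Bystander: short tube standing upright, 54 mm diameter, 40 mm high, origin under its centre.
- angle_iron: Bystander: piece of angle iron 160 mm long, 40 mm high, origin under its middle.
Things that resemble listed ones, but are neither listed nor needed, are in the scene too. Leave any turquoise or yellow look-alike of the hub alone.

How it is judged:
By the outcome, as a careful person would: the job done as asked, in the order asked, and still so for the second after the job is handed in, with the robot touching nothing.
It also fails if it takes over 67 s, if anything falls off the work surface, if the arm or the gripper's body presses on something with over 40 N, if the wrist force passes 120 N, or if a joint passes its speed limit or range.

## Working session

There is one attempt and no reset: what is moved stays moved. The work goes in short steps, Python scripts to look and compute and a tool call to move; the robot and the scene stay as the last step left them, time stands still between calls to the robot, and variables do not carry over. Pictures are saved under pics/ and viewed, at most 10 in all, crops included, and the job is handed in when it is done.

Besides the shell and the picture viewer there is one more tool, called after "Call:" by a JSON object that holds its "api" and its "payload". step_arm: Moves the arm, as the interface text tells. Its arguments: {"type":"object","properties":{"series":{"type":"array","items":{"type":"array"}},"grip_force":{"type":"number"}},"required":["series"]}

```bash
mkdir -p pics; cat > h.py <<'E'
import numpy as np, cv2
from scipy.spatial.transform import Rotation as R
from plant import manip
def cam(n):
    d=manip.get_image(n); a=np.array(d["attitude"],float)
    d["R"]=R.from_quat(a).as_matrix() if a.size==4 else a.reshape(3,3)
    return d
def ray(d,u,v): return d["R"]@np.array([(u-d["cx"])/d["fx"],(v-d["cy"])/d["fy"],1.])
def onplane(d,u,v,z):
    r=ray(d,u,v);p=np.array(d["position"]);return p+r*(z-p[2])/r[2]
def proj(d,P):
    q=d["R"].T@(np.array(P)-np.array(d["position"]));return d["fx"]*q[0]/q[2]+d["cx"],d["fy"]*q[1]/q[2]+d["cy"]
def tri(d1,p1,d2,p2):
    a=ray(d1,*p1);b=ray(d2,*p2);o1=np.array(d1["position"]);o2=np.array(d2["position"])
    s=np.linalg.lstsq(np.c_[a,-b],o2-o1,rcond=None)[0]
    A=o1+a*s[0];B=o2+b*s[1];return (A+B)/2,np.linalg.norm(A-B)
def save(d,f): cv2.imwrite("pics/"+f,d["color"][:,:,::-1])
def load(f):
    import pickle;return pickle.load(open(f,"rb"))
def dump(d,f):
    import pickle;pickle.dump(d,open(f,"wb"))
E
python3 - <<'E'
from h import *
for n in("scene","top","wrist"):
    d=cam(n);save(d,n+"0.png");dump(d,n+"0.pkl");print(n,d["position"],d["attitude"],d["fx"],d["cx"])
print(manip.get_obs())
E
```

```text
scene [ 1.23780278 -0.37841637  0.89229489] [ 0.76712316  0.52026991 -0.20339556 -0.31539107] 380.79278951025645 315.75288401768586
top [ 0.38446212 -0.05000567  1.19279846] [ 0.71504422 -0.69776952  0.03650726 -0.02228608] 364.5421379537116 322.2753134087191
wrist [0.17593453 0.63037024 0.38388712] [0.82215413 0.55514379 0.06987179 0.10486128] 287.01335352162545 319.0616380258914
{'time': 0.15, 'joints': array([ 1.01295460e+00,  2.45659968e-01,  1.55871077e+00, -4.54922496e-05,
        1.33868441e+00, -1.74101626e-01]), 'joint_velocities': array([-1.76075207e-03, -1.27189805e-03, -3.46883872e-03,  3.73470063e-05,
       -4.72723127e-04,  2.48756746e-04]), 'joint_efforts': array([-1.64194594e-04, -4.16268647e+01, -3.14980602e+01,  6.85154856e-02,
        3.16483655e-02, -8.33498416e-05]), 'ee_pos': array([0.24313263, 0.60235806, 0.22360691]), 'tool_rot': array([ 1.90689758e-01,  9.81650081e-01, -6.90740259e-04, -2.41014625e-04]), 'contact_force': array([-0.88347815,  0.5570931 ,  0.36163259]), 'torque': array([ 0.05273434,  0.0345999 , -0.01323883]), 'grip_force': 0.0, 'gripper_width': 0.09427215991343545}
```

View pics/scene0.png

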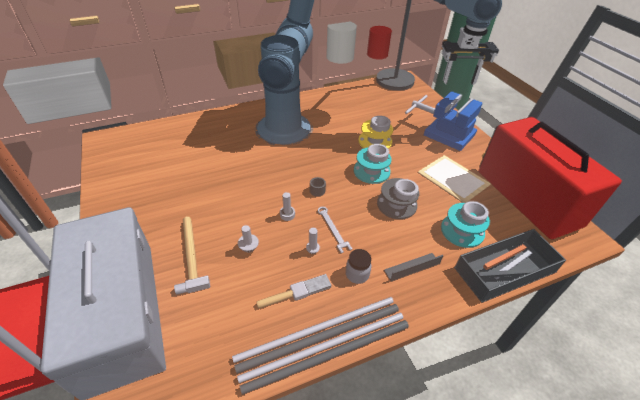

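View pics/top0.png

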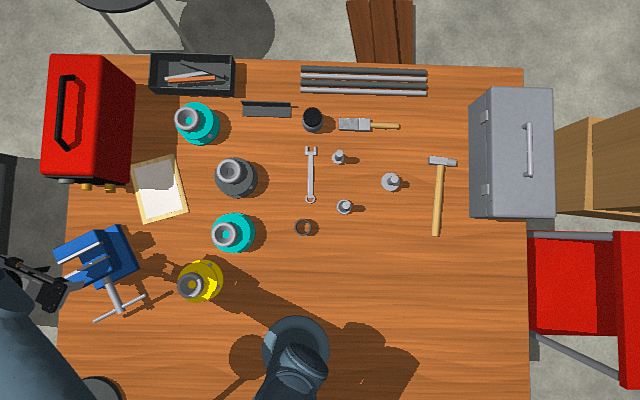

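The scene view shows the grey hub near (400,197) and spindles at (248,240), (287,207) and (313,243). In the top view the hub is at (236,177) and the spindles at (391,182), (345,206) and (339,157). I'll enlarge both.

```bash
python3 - <<'E'
from h import *
s=load("scene0.pkl")["color"];t=load("top0.pkl")["color"]
z=lambda im,u,v,w,h,k:cv2.resize(im[v:v+h,u:u+w],None,fx=k,fy=k,interpolation=cv2.INTER_CUBIC)
a=np.hstack([z(s,225,180,100,75,4),z(s,360,160,100,75,4)])
b=np.hstack([z(t,320,145,100,75,4),z(t,190,140,100,75,4)])
cv2.imwrite("pics/crop1.png",np.vstack([a,b])[:,:,::-1])
t=load("top0.pkl");sc=load("scene0.pkl")
for n,tp,sp in(("L",(391,181),(246,230)),("hub",(235,172),(406,187))):print(n,tri(t,tp,sc,sp))
E
```

```text
L (array([ 0.53388201, -0.28564717,  0.07645467]), np.float64(0.005378691665033275))
hub (array([0.552192  , 0.20416141, 0.08966339]), np.float64(0.017900770452829822))
```

View pics/crop1.png

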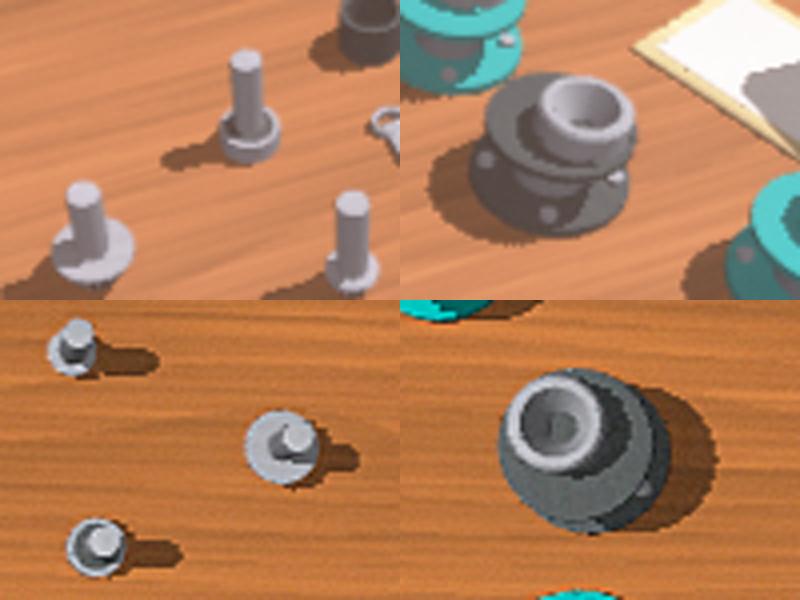

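The large spindle's shaft top is at scene (246,226.8) / top (394.5,179.5). The cup mouth is at scene (406.8,186.8) / top (228.5,170.5).

```bash
python3 - <<'E'
from h import *
t=load("top0.pkl");sc=load("scene0.pkl")
for n,tp,sp in(("L",(394.3,179.3),(246,226.8)),("cup",(228.5,170.5),(406.8,187)),("rib",(390.2,181.6),(248,240.5))):print(n,tri(t,tp,sc,sp))
for p,c in(((394.3,179.3),t),((246,226.8),sc)):print(onplane(c,*p,.092))
for p,c in(((228.5,170.5),t),((406.8,187),sc)):print(onplane(c,*p,.09))
d=load("wrist0.pkl");o=manip.get_obs()
Rt=R.from_quat(o["tool_rot"]).as_matrix();print("cam in tool",Rt.T@(np.array(d["position"])-o["ee_pos"]),Rt.T@d["R"],Rt)
E
```

```text
L (array([ 0.537787  , -0.28815729,  0.09572201]), np.float64(0.0018492384214854154))
cup (array([0.55269262, 0.2170919 , 0.0870124 ]), np.float64(0.0013879677012709527))
rib (array([ 0.53808732, -0.28866046,  0.03629042]), np.float64(0.0003941418654459364))
[ 0.53804397 -0.28986828  0.092     ]
[ 0.53493258 -0.28688127  0.092     ]
[0.55191248 0.21572878 0.09      ]
[0.55537068 0.21561754 0.09      ]
cam in tool [ 0.07283197  0.00058518 -0.16026595] [[ 5.54486638e-04 -9.68192407e-01 -2.50206224e-01]
 [ 9.99999842e-01  5.58738285e-04  5.40369658e-05]
 [ 8.74816167e-05 -2.50206215e-01  9.68192565e-01]] [[-9.27274716e-01  3.74380899e-01 -7.36618237e-04]
 [ 3.74381565e-01  9.27273878e-01 -1.26421242e-03]
 [ 2.09749867e-04 -1.44804850e-03 -9.99998930e-01]]
```

Call:
{"api": "step_arm", "payload": {"series": [[1, [0, 0, 4], [0, 0, 0]], [1, [2.4, -3, 0], [0, 0, 0]], [1, [2.4, -3, 0], [0, 0, 0]], [1, [2.4, -3, 0], [0, 0, 0]], [1, [2.4, -3, 0], [0, 0, 0]], [1, [2.4, -3, 0], [0, 0, 0]], [1, [2.4, -3, 0], [0, 0, 0]], [1, [2.4, -3, 0], [0, 0, 0]]]}}

```text
time: 0.95
ee_pos: [0.412, 0.3913, 0.2642]
tool_rot: [0.191, 0.982, -0.0, -0.0]
contact_force: [0.9, 1.0, 0.2]
gripper_width: 0.094
grip_force: 0.0
```

Call:
{"api": "step_arm", "payload": {"series": [[1, [2.4, -3, 0], [0, 0, 0]], [1, [2.4, -3, 0], [0, 0, 0]], [1, [2.4, -3, 0], [0, 0, 0]], [1, [2.4, -3, 0], [0, 0, 0]], [1, [2.4, -3, 0], [0, 0, 0]], [1, [2.4, -3, 0], [0, 0, 0]], [1, [0, 0, 0], [0, 0, 0]], [1, [0, 0, 0], [0, 0, 0]]]}}

```text
time: 1.75
ee_pos: [0.5553, 0.2123, 0.264]
tool_rot: [0.191, 0.982, -0.0, -0.001]
contact_force: [-0.5, 0.6, 0.1]
gripper_width: 0.0944
grip_force: 0.0
```

```bash
python3 - <<'E'
from h import *
d=cam("wrist");save(d,"w1.png");dump(d,"w1.pkl");o=manip.get_obs();print(o["time"],o["ee_pos"],d["position"],proj(d,[.553,.216,.09]))
E
```

```text
1.8 [0.55489271 0.21307846 0.26409937] [0.48821685 0.24025609 0.42444343] (np.float64(320.61678993511345), np.float64(185.67416242226656))
```

View pics/w1.png

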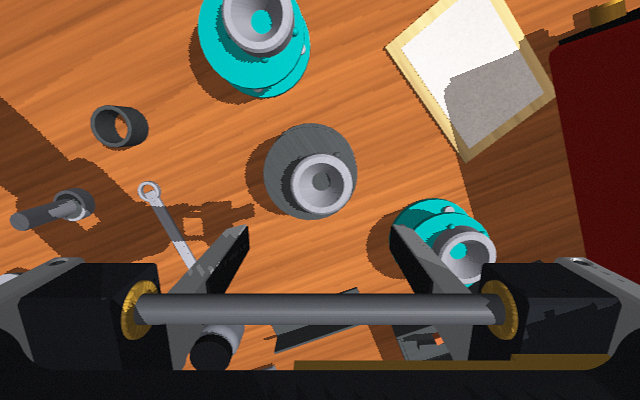

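The cup rim is centred near (322,183), close to the projection of my estimate. I'll fit its ellipse here and again from a second place on the way to the spindle.

Call:
{"api": "step_arm", "payload": {"series": [[1, [0, -4, 0], [0, 0, 0]], [1, [0, -4, 0], [0, 0, 0]], [1, [0, 0, 0], [0, 0, 0]], [1, [0, 0, 0], [0, 0, 0]]]}}

```text
time: 2.2
ee_pos: [0.5548, 0.1336, 0.2646]
tool_rot: [0.191, 0.982, 0.0, -0.0]
contact_force: [0.7, 0.1, 0.2]
gripper_width: 0.094
grip_force: 0.0
```

```bash
cat >> h.py <<'E'
def rim(d,P,r=60,th=125):
    u,v=proj(d,P);im=d["color"].astype(int);m=((im.min(2)>th)&(im.max(2)-im.min(2)<40)).astype(np.uint8)
    k=np.zeros_like(m);cv2.circle(k,(int(u),int(v)),r,1,-1);m*=k
    c,_=cv2.findContours(m,cv2.RETR_EXTERNAL,cv2.CHAIN_APPROX_NONE);c=max(c,key=cv2.contourArea)
    return cv2.fitEllipse(cv2.convexHull(c)),cv2.contourArea(c)
E
python3 - <<'E'
from h import *
d2=cam("wrist");dump(d2,"w2.pkl");save(d2,"w2.png");d1=load("w1.pkl")
for th in(110,130,150):
    e=[rim(d,[.553,.216,.09],38,th) for d in(d1,d2)];print(th,e)
    print(tri(d1,e[0][0][0],d2,e[1][0][0]),[onplane(d,*x[0][0],.09) for d,x in zip((d1,d2),e)])
E
```

```text
110 [(((321.7051696777344, 183.57057189941406), (60.512840270996094, 61.2457160949707), 113.94224548339844), 2834.5), (((384.0945739746094, 158.8280029296875), (60.8883171081543, 63.811214447021484), 32.278499603271484), 2959.5)]
(array([0.55146209, 0.21798409, 0.08747577]), np.float64(0.00026818213707271115)) [array([0.55112373, 0.21814872, 0.09      ]), array([0.55084823, 0.21755637, 0.09      ])]
130 [(((321.8797302246094, 183.41796875), (59.198753356933594, 60.69363784790039), 124.04288482666016), 2744.0), (((384.4114074707031, 158.72015380859375), (60.55945587158203, 62.52413558959961), 32.72263717651367), 2873.5)]
(array([0.55132714, 0.21827974, 0.08799344]), np.float64(0.0001575846156620687)) [array([0.55103044, 0.21840941, 0.09      ]), array([0.55086735, 0.21793829, 0.09      ])]
150 [(((322.01080322265625, 183.4551544189453), (59.01461410522461, 59.295555114746094), 56.080169677734375), 2666.5), (((384.8150939941406, 158.7829132080078), (58.83748245239258, 62.4063606262207), 33.664424896240234), 2802.5)]
(array([0.5512707 , 0.21848555, 0.08920859]), np.float64(1.694336785568657e-05)) [array([0.55113044, 0.21853678, 0.09      ]), array([0.55111178, 0.2183505 , 0.09      ])]
```

Call:
{"api": "step_arm", "payload": {"series": [[1, [0, -4, 0], [0, 0, 0]], [1, [0, -4, 0], [0, 0, 0]], [1, [0, -4, 0], [0, 0, 0]], [1, [0, -4, 0], [0, 0, 0]], [1, [0, -4, 0], [0, 0, 0]], [1, [0, -4, 0], [0, 0, 0]], [1, [0, -4, 0], [0, 0, 0]], [1, [0, -4, 0], [0, 0, 0]]]}}

```text
time: 3.05
ee_pos: [0.5559, -0.187, 0.2645]
tool_rot: [0.189, 0.982, 0.0, 0.0]
contact_force: [0.5, 0.5, -0.1]
gripper_width: 0.094
grip_force: 0.0
```

Call:
{"api": "step_arm", "payload": {"series": [[1, [0, -4, 0], [0, 0, 0]], [1, [0, -4, 0], [0, 0, 0]], [1, [0, 0, 0], [0, 0, 0]], [1, [0, 0, 0], [0, 0, 0]]]}}

```text
time: 3.45
ee_pos: [0.5559, -0.2663, 0.2641]
tool_rot: [0.19, 0.982, 0.0, -0.0]
contact_force: [-0.2, -0.1, 0.6]
gripper_width: 0.0939
grip_force: 0.0
```

```bash
python3 - <<'E'
from h import *
d=cam("wrist");save(d,"w3.png");dump(d,"w3.pkl");o=manip.get_obs();print(o["time"],o["ee_pos"],o["joints"],proj(d,[.5375,-.288,.092]))
E
```

```text
3.5 [ 0.55596092 -0.2656563   0.26423824] [-6.29757160e-01  1.36952966e-01  1.60861457e+00  5.31955879e-04
  1.39666961e+00 -1.81853445e+00] (np.float64(295.3899078581179), np.float64(181.37356501104603))
```

View pics/w3.png

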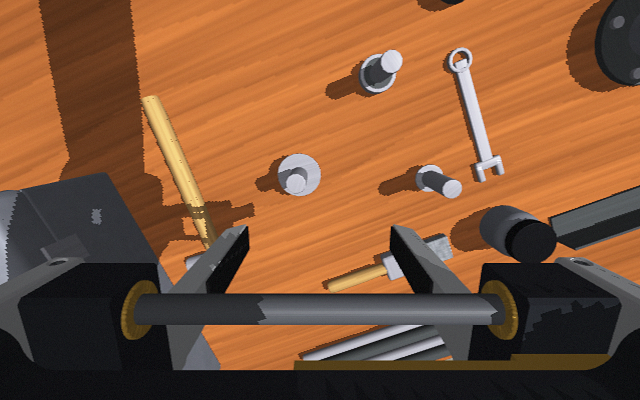

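The large spindle shows its shaft top at (295,183) and its rib centred at (299,175). Refining both.

```bash
python3 - <<'E'
from h import *
d=load("w3.pkl");im=d["color"].astype(int)
print(onplane(d,295.3,183.5,.092))
t=load("top0.pkl")
# rib: everything greyish in region
hsv=cv2.cvtColor(d["color"],cv2.COLOR_RGB2HSV);m=((hsv[:,:,1]<70)&(hsv[:,:,2]>60)).astype(np.uint8);k=m*0;cv2.circle(k,(299,176),32,1,-1);m*=k
c,_=cv2.findContours(m,cv2.RETR_EXTERNAL,cv2.CHAIN_APPROX_NONE);c=max(c,key=cv2.contourArea);e=cv2.fitEllipse(cv2.convexHull(c));print(e,onplane(d,*e[0],.0317),tri(d,e[0],t,(390.2,181.6)))
m=((im.min(2)>175)*255).astype(np.uint8)*k
print(im[183,280:312].min(1),im[170:200,295].min(1));
for s in((295.3,183.5),):print(tri(d,s,t,(394.3,179.3)))
E
```

```text
[ 0.53980547 -0.28909832  0.092     ]
((298.7237548828125, 174.24546813964844), (42.177635192871094, 43.2389030456543), 118.10956573486328) [ 0.53886923 -0.28875072  0.0317    ] (array([ 0.53704295, -0.28708168,  0.04483484]), np.float64(0.0002918241514823144))
[ 86  97  98  99  96  96 155 203 198 200 199 196 196 198 198 194 197 198
 201 197 199 197 199 206 208 177 155 188 188 185 185 184] [ 76  85  86  91 190 206 203 202 202 200 197 196 200 194 196 197 193 194
 194 197 194 198 195 150 192 140  47  58  57  57]
(array([ 0.53639378, -0.28630007,  0.10924676]), np.float64(0.0015328996009137568))
```

Call:
{"api": "step_arm", "payload": {"series": [[1, [-1.7, -2.3, -1], [0, 0, 0]], [1, [0, 0, -3], [0, 0, 0]], [1, [0, 0, -3], [0, 0, 0]], [1, [0, 0, -3], [0, 0, 0]], [1, [0, 0, -3], [0, 0, 0]], [1, [0, 0, -3], [0, 0, 0]], [1, [0, 0, -2], [0, 0, 0]], [1, [0, 0, -1.2], [0, 0, 0]]]}}

```text
time: 4.3
ee_pos: [0.5382, -0.2875, 0.0705]
tool_rot: [0.189, 0.982, 0.001, -0.001]
contact_force: [-0.4, -0.2, -0.6]
gripper_width: 0.0941
grip_force: 0.0
```

Call:
{"api": "step_arm", "payload": {"series": [[1, [0, 0, 0], [0, 0, 0]], [1, [0, 0, 0], [0, 0, 0]]]}}

```text
time: 4.5
ee_pos: [0.5392, -0.2899, 0.0735]
tool_rot: [0.19, 0.982, -0.0, 0.001]
contact_force: [-1.3, 0.4, 0.7]
gripper_width: 0.094
grip_force: 0.0
```

```bash
python3 - <<'E'
from h import *
d=cam("wrist");save(d,"w4.png");dump(d,"w4.pkl");o=manip.get_obs();print(o["ee_pos"],o["contact_force"],proj(d,[.539,-.289,.092]),proj(d,list(o["ee_pos"][:2])+[.092]))
E
```

```text
[ 0.53945045 -0.29034813  0.07402079] [ 0.0548285  -0.35846608  0.65381537] (np.float64(319.1107294484328), np.float64(263.19107308646295)) (np.float64(317.1141084481388), np.float64(264.73838245984007))
```

View pics/w4.png

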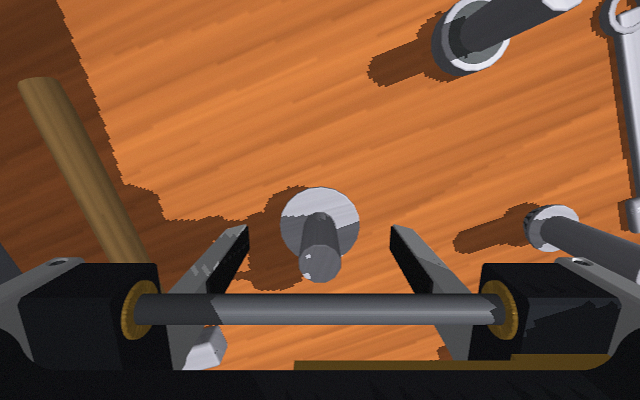

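The shaft top at (320,264) lies between the pads, as projected, so I'm gripping.

Call:
{"api": "step_arm", "payload": {"series": [[0, [0, 0, 0], [0, 0, 0]], [0, [0, 0, 0], [0, 0, 0]], [0, [0, 0, 0], [0, 0, 0]], [0, [0, 0, 0], [0, 0, 0]], [0, [0, 0, 0], [0, 0, 0]], [0, [0, 0, 0], [0, 0, 0]], [0, [0, 0, 0], [0, 0, 0]], [0, [0, 0, 0], [0, 0, 0]]], "grip_force": 45}}

```text
time: 5.35
ee_pos: [0.5384, -0.2903, 0.0724]
tool_rot: [0.191, 0.982, 0.0, -0.0]
contact_force: [-0.6, 0.1, 0.1]
gripper_width: 0.0331
grip_force: 0.0
```

Call:
{"api": "step_arm", "payload": {"series": [[0, [0, 0, 0], [0, 0, 0]], [0, [0, 0, 0], [0, 0, 0]], [0, [0, 0, 0], [0, 0, 0]], [0, [0, 0, 0], [0, 0, 0]]]}}

```text
time: 5.75
ee_pos: [0.5383, -0.2902, 0.0724]
tool_rot: [0.191, 0.982, 0.0, -0.0]
contact_force: [0.5, 0.3, -0.8]
gripper_width: 0.0232
grip_force: 45.0
```

Call:
{"api": "step_arm", "payload": {"series": [[0, [0, 0, 1], [0, 0, 0]], [0, [0, 0, 2], [0, 0, 0]], [0, [0, 0, 3], [0, 0, 0]], [0, [0, 0, 3], [0, 0, 0]], [0, [0, 0, 3], [0, 0, 0]], [0, [0, 0, 2], [0, 0, 0]], [0, [0, 0, 1], [0, 0, 0]], [0, [0, 0, 0], [0, 0, 0]]]}}

```text
time: 6.55
ee_pos: [0.5387, -0.2905, 0.2237]
tool_rot: [0.191, 0.982, -0.001, 0.001]
contact_force: [0.1, 0.1, -5.6]
gripper_width: 0.0234
grip_force: 45.0
```

Call:
{"api": "step_arm", "payload": {"series": [[0, [0, 2, 0], [0, 0, 0]], [0, [0, 3, 0], [0, 0, 0]], [0, [0, 3, 0], [0, 0, 0]], [0, [0.2, 3, 0], [0, 0, 0]], [0, [0.2, 3, 0], [0, 0, 0]], [0, [0.2, 3, 0], [0, 0, 0]], [0, [0.2, 3, 0], [0, 0, 0]], [0, [0.2, 3, 0], [0, 0, 0]]]}}

```text
time: 7.35
ee_pos: [0.5468, -0.0577, 0.2202]
tool_rot: [0.191, 0.982, 0.0, -0.002]
contact_force: [0.0, -0.8, -4.0]
gripper_width: 0.0236
grip_force: 45.0
```

Call:
{"api": "step_arm", "payload": {"series": [[0, [0.2, 3, 0], [0, 0, 0]], [0, [0, 3, 0], [0, 0, 0]], [0, [0, 3, 0], [0, 0, 0]], [0, [0, 3, 0], [0, 0, 0]], [0, [0, 3, 0], [0, 0, 0]], [0, [0, 3, 0], [0, 0, 0]], [0, [0, 3, 0], [0, 0, 0]], [0, [0, 3, 0], [0, 0, 0]]]}}

```text
time: 8.15
ee_pos: [0.5483, 0.1816, 0.2201]
tool_rot: [0.19, 0.982, -0.0, -0.002]
contact_force: [-0.3, -0.2, -4.9]
gripper_width: 0.0235
grip_force: 45.0
```

Call:
{"api": "step_arm", "payload": {"series": [[0, [0, 2, 0], [0, 0, 0]], [0, [0, 1.5, 0], [0, 0, 0]], [0, [0, 0.5, 0], [0, 0, 0]], [0, [0, 0, 0], [0, 0, 0]], [0, [0, 0, 0], [0, 0, 0]], [0, [0, 0, 0], [0, 0, 0]]]}}

```text
time: 8.75
ee_pos: [0.5505, 0.2189, 0.2223]
tool_rot: [0.191, 0.982, -0.0, -0.0]
contact_force: [0.4, 0.1, -3.8]
gripper_width: 0.0233
grip_force: 45.0
```

```bash
python3 - <<'E'
from h import *
d=cam("wrist");save(d,"w5.png");dump(d,"w5.pkl");o=manip.get_obs();print(o["time"],o["ee_pos"],o["contact_force"],o["torque"],proj(d,[.551,.218,.09]),proj(d,o["ee_pos"]+[0,0,.02]),proj(d,o["ee_pos"]-[0,0,.0403]))
E
```

```text
8.8 [0.55050041 0.21890071 0.22241069] [-0.07939311 -0.51648985 -4.91024956] [ 0.00395565 -0.00094229  0.02607998] (np.float64(317.8697371201634), np.float64(197.6163456403718)) (np.float64(317.8761243459277), np.float64(265.43554972126685)) (np.float64(318.21820344955586), np.float64(226.9269670941418))
```

View pics/w5.png

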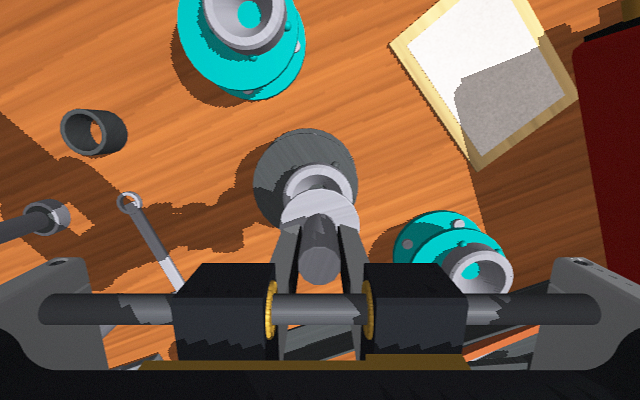

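The spindle hangs straight: shaft at column 320, rib near (319,221), cup at (320,197). Weight reads about 4.8 N. Next I lower gently.

Call:
{"api": "step_arm", "payload": {"series": [[0, [0, 0, -1.5], [0, 0, 0]], [0, [0, 0, -1.5], [0, 0, 0]], [0, [0, 0, -1.5], [0, 0, 0]], [0, [0, 0, -1.0], [0, 0, 0]], [0, [0, 0, -0.5], [0, 0, 0]], [0, [0, 0, -0.3], [0, 0, 0]], [0, [0, 0, -0.2], [0, 0, 0]], [0, [0, 0, -0.2], [0, 0, 0]]]}}

```text
time: 9.6
ee_pos: [0.5509, 0.2198, 0.156]
tool_rot: [0.191, 0.982, 0.0, 0.001]
contact_force: [0.2, -0.1, -4.8]
gripper_width: 0.0232
grip_force: 45.0
```

Call:
{"api": "step_arm", "payload": {"series": [[0, [0, 0, -0.1], [0, 0, 0]], [0, [0, 0, -0.1], [0, 0, 0]], [0, [0, 0, -0.1], [0, 0, 0]], [0, [0, 0, -0.1], [0, 0, 0]], [0, [0, 0, 0], [0, 0, 0]]]}}

```text
time: 10.1
ee_pos: [0.5503, 0.2197, 0.1513]
tool_rot: [0.191, 0.982, -0.0, -0.0]
contact_force: [0.0, 0.3, -4.4]
gripper_width: 0.0235
grip_force: 45.0
```

Call:
{"api": "step_arm", "payload": {"series": [[0, [0, 0, -0.1], [0, 0, 0]], [0, [0, 0, -0.1], [0, 0, 0]], [0, [0, 0, -0.1], [0, 0, 0]], [0, [0, 0, 0], [0, 0, 0]]]}}

```text
time: 10.5
ee_pos: [0.5503, 0.2197, 0.1482]
tool_rot: [0.191, 0.982, -0.0, -0.0]
contact_force: [-0.0, 0.3, -4.8]
gripper_width: 0.0235
grip_force: 45.0
```

Call:
{"api": "step_arm", "payload": {"series": [[0, [0, 0, -0.1], [0, 0, 0]], [0, [0, 0, -0.1], [0, 0, 0]], [0, [0, 0, 0], [0, 0, 0]]]}}

```text
time: 10.8
ee_pos: [0.5504, 0.2196, 0.1463]
tool_rot: [0.191, 0.982, -0.0, 0.0]
contact_force: [0.4, -0.7, -3.7]
gripper_width: 0.0235
grip_force: 45.0
```

Call:
{"api": "step_arm", "payload": {"series": [[0, [0, 0, -0.1], [0, 0, 0]], [0, [0, 0, 0], [0, 0, 0]]]}}

```text
time: 11.0
ee_pos: [0.5507, 0.2194, 0.1456]
tool_rot: [0.191, 0.982, -0.0, 0.0]
contact_force: [0.5, -2.4, -3.4]
gripper_width: 0.0232
grip_force: 45.0
```

Call:
{"api": "step_arm", "payload": {"series": [[0, [0, 0, -0.1], [0, 0, 0]], [0, [0, 0, 0], [0, 0, 0]]]}}

```text
time: 11.2
ee_pos: [0.5509, 0.2192, 0.1448]
tool_rot: [0.191, 0.982, -0.0, 0.001]
contact_force: [1.3, -3.9, -2.7]
gripper_width: 0.0234
grip_force: 45.0
```

Contact: the cup pushes it toward +x, −y. I'll follow that.

Call:
{"api": "step_arm", "payload": {"series": [[0, [0.05, -0.1, 0], [0, 0, 0]], [0, [0.05, -0.1, 0], [0, 0, 0]], [0, [0, 0, 0], [0, 0, 0]]]}}

```text
time: 11.5
ee_pos: [0.5509, 0.2181, 0.1439]
tool_rot: [0.191, 0.982, 0.0, -0.001]
contact_force: [-0.6, -0.8, -4.8]
gripper_width: 0.0238
grip_force: 45.0
```

Call:
{"api": "step_arm", "payload": {"series": [[0, [0, 0, -0.1], [0, 0, 0]], [0, [0, 0, -0.1], [0, 0, 0]], [0, [0, 0, 0], [0, 0, 0]]]}}

```text
time: 11.8
ee_pos: [0.5514, 0.2175, 0.1423]
tool_rot: [0.191, 0.982, -0.0, -0.0]
contact_force: [0.4, -2.6, -3.9]
gripper_width: 0.0234
grip_force: 45.0
```

Call:
{"api": "step_arm", "payload": {"series": [[0, [0, -0.1, 0], [0, 0, 0]], [0, [0, 0, 0], [0, 0, 0]]]}}

```text
time: 12.0
ee_pos: [0.5512, 0.2169, 0.1423]
tool_rot: [0.191, 0.982, 0.0, -0.0]
contact_force: [0.6, 0.8, -5.9]
gripper_width: 0.0232
grip_force: 45.0
```

Call:
{"api": "step_arm", "payload": {"series": [[0, [0, 0, -0.1], [0, 0, 0]], [0, [0, 0, 0], [0, 0, 0]]]}}

```text
time: 12.2
ee_pos: [0.5513, 0.2167, 0.1413]
tool_rot: [0.191, 0.982, -0.0, -0.0]
contact_force: [1.1, 0.2, -5.1]
gripper_width: 0.0237
grip_force: 45.0
```

Call:
{"api": "step_arm", "payload": {"series": [[0, [0, 0, -0.05], [0, 0, 0]], [0, [0, 0, 0], [0, 0, 0]]]}}

```text
time: 12.4
ee_pos: [0.5514, 0.2166, 0.1409]
tool_rot: [0.191, 0.982, -0.0, 0.0]
contact_force: [0.6, -0.1, -4.6]
gripper_width: 0.0233
grip_force: 45.0
```

Call:
{"api": "step_arm", "payload": {"series": [[0, [0, 0, -0.05], [0, 0, 0]], [0, [0, 0, 0], [0, 0, 0]]]}}

```text
time: 12.6
ee_pos: [0.5515, 0.2165, 0.1406]
tool_rot: [0.191, 0.982, -0.0, 0.0]
contact_force: [1.3, -1.9, -3.0]
gripper_width: 0.0235
grip_force: 45.0
```

Call:
{"api": "step_arm", "payload": {"series": [[0, [0, 0, -0.05], [0, 0, 0]], [0, [0, 0, 0], [0, 0, 0]]]}}

```text
time: 12.8
ee_pos: [0.5516, 0.2163, 0.1402]
tool_rot: [0.191, 0.982, -0.0, 0.0]
contact_force: [0.1, -3.8, -1.6]
gripper_width: 0.0231
grip_force: 45.0
```

Call:
{"api": "step_arm", "payload": {"series": [[0, [0, 0, -0.05], [0, 0, 0]], [0, [0, 0, 0], [0, 0, 0]]]}}

```text
time: 13.0
ee_pos: [0.5516, 0.2163, 0.14]
tool_rot: [0.191, 0.982, -0.0, 0.0]
contact_force: [-1.5, -5.5, 0.2]
gripper_width: 0.0233
grip_force: 45.0
```

Call:
{"api": "step_arm", "payload": {"series": [[0, [-0.02, -0.1, 0], [0, 0, 0]], [0, [0, 0, 0], [0, 0, 0]]]}}

```text
time: 13.2
ee_pos: [0.5516, 0.2161, 0.14]
tool_rot: [0.191, 0.982, 0.001, 0.0]
contact_force: [-0.5, -2.2, 1.9]
gripper_width: 0.0231
grip_force: 45.0
```

Call:
{"api": "step_arm", "payload": {"series": [[0, [0, 0, -0.05], [0, 0, 0]], [0, [0, 0, 0], [0, 0, 0]]]}}

```text
time: 13.4
ee_pos: [0.5516, 0.2161, 0.1399]
tool_rot: [0.191, 0.982, 0.0, 0.001]
contact_force: [-1.9, -2.3, 5.1]
gripper_width: 0.0232
grip_force: 45.0
```

Call:
{"api": "step_arm", "payload": {"series": [[0, [-0.04, -0.07, 0], [0, 0, 0]], [0, [0, 0, 0], [0, 0, 0]]]}}

```text
time: 13.6
ee_pos: [0.5516, 0.2159, 0.1399]
tool_rot: [0.191, 0.982, 0.001, 0.001]
contact_force: [0.5, 1.3, 5.2]
gripper_width: 0.0233
grip_force: 45.0
```

Call:
{"api": "step_arm", "payload": {"series": [[0, [0, 0, -0.04], [0, 0, 0]], [0, [0, 0, 0], [0, 0, 0]], [0, [0, 0, 0], [0, 0, 0]], [0, [0, 0, 0], [0, 0, 0]], [0, [0, 0, 0], [0, 0, 0]]]}}

```text
time: 14.1
ee_pos: [0.5516, 0.2159, 0.1399]
tool_rot: [0.191, 0.982, 0.001, 0.001]
contact_force: [-1.1, 1.3, 7.3]
gripper_width: 0.0235
grip_force: 45.0
```

```bash
python3 - <<'E'
from h import *
o=manip.get_obs();print(o["ee_pos"],o["contact_force"],o["torque"],o["tool_rot"])
Rt=R.from_quat(o["tool_rot"]);print(Rt.as_matrix())
x=Rt.as_matrix()[:,0]
for a in(2,4,6,8):
    r=np.array([0,0,.048]);print(a,"rotvec",np.radians(a)*x,"shift cm",100*(R.from_rotvec(np.radians(a)*x).apply(r)-r))
E
```

```text
[0.55160564 0.2159305  0.13992031] [-1.1214396   1.32359125  7.30741501] [ 0.18636286  0.20366915 -0.00854445] [1.90741588e-01 9.81639135e-01 1.17083461e-03 9.40243511e-04]
[[-0.92723353  0.37447661  0.00229261]
 [ 0.37448102  0.92723255  0.00193999]
 [-0.00139931  0.00265736 -0.99999549]]
2 rotvec [-3.23665559e-02  1.30718534e-02 -4.88449922e-05] shift cm [ 0.06273595  0.15532639 -0.00292402]
4 rotvec [-6.47331118e-02  2.61437069e-02 -9.76899844e-05] shift cm [ 0.12540305  0.31046047 -0.01169254]
6 rotvec [-0.09709967  0.03921556 -0.00014653] shift cm [ 0.18792496  0.46521324 -0.02629485]
8 rotvec [-0.12946622  0.05228741 -0.00019538] shift cm [ 0.25022549  0.61939615 -0.04671318]
```

Call:
{"api": "step_arm", "payload": {"series": [[0, [0, 0, -0.025], [0, 0, 0]], [0, [0, 0, 0], [0, 0, 0]], [0, [0, 0, 0], [0, 0, 0]], [0, [0, 0, 0], [0, 0, 0]], [0, [0, 0, 0], [0, 0, 0]], [0, [0, 0, 0], [0, 0, 0]], [0, [0, 0, 0], [0, 0, 0]]]}}

```text
time: 14.8
ee_pos: [0.5516, 0.2159, 0.1399]
tool_rot: [0.191, 0.982, 0.001, 0.001]
contact_force: [-1.2, 1.2, 9.2]
gripper_width: 0.0233
grip_force: 45.0
```

Call:
{"api": "step_arm", "payload": {"series": [[0, [0, 0, 0], [0, 0, 0]], [0, [0, 0, 0], [0, 0, 0]], [0, [0, 0, 0], [0, 0, 0]], [0, [0, 0, 0], [0, 0, 0]]]}}

```text
time: 15.2
ee_pos: [0.5516, 0.2159, 0.1399]
tool_rot: [0.191, 0.982, 0.001, 0.001]
contact_force: [-2.1, 2.1, 8.5]
gripper_width: 0.0233
grip_force: 45.0
```

Call:
{"api": "step_arm", "payload": {"series": [[0, [0, 0, 0.1], [0, 0, 0]], [0, [0, 0, 0], [0, 0, 0]]]}}

```text
time: 15.4
ee_pos: [0.5515, 0.2159, 0.14]
tool_rot: [0.191, 0.982, 0.001, 0.001]
contact_force: [0.8, 3.4, 5.4]
gripper_width: 0.0233
grip_force: 45.0
```

Call:
{"api": "step_arm", "payload": {"series": [[0, [0.03, 0.08, 0], [-0.016, 0.0065, 0]], [0, [0.03, 0.08, 0], [-0.016, 0.0065, 0]], [0, [0, 0, 0], [0, 0, 0]]]}}

```text
time: 15.7
ee_pos: [0.5522, 0.2174, 0.1401]
tool_rot: [0.19, 0.982, -0.017, -0.003]
contact_force: [1.0, 2.5, 6.8]
gripper_width: 0.0235
grip_force: 45.0
```

Call:
{"api": "step_arm", "payload": {"series": [[0, [0.03, 0.08, 0.05], [-0.016, 0.0065, 0]], [0, [0.03, 0.08, 0], [-0.016, 0.0065, 0]], [0, [0, 0, 0], [0, 0, 0]]]}}

```text
time: 16.0
ee_pos: [0.5528, 0.219, 0.1407]
tool_rot: [0.19, 0.981, -0.034, -0.006]
contact_force: [0.2, 2.6, 5.7]
gripper_width: 0.0237
grip_force: 45.0
```

```bash
cat > t.py <<'E'
from h import *
o=manip.get_obs();z=R.from_quat(o["tool_rot"]).as_matrix()[:,2];p=o["ee_pos"]
print("tilt",np.degrees(np.arccos(-z[2])),"axis",-z[:2],"pos",p,"foot",p+.0724*z,"pivot",p+.0484*z,"F",o["contact_force"],"T",o["torque"],o["time"])
E
python3 t.py
```

```text
tilt 3.9525605674842743 axis [0.02457323 0.06440162] pos [0.55278656 0.21898916 0.14067516] foot [0.55100745 0.21432649 0.06844736] pivot [0.55159721 0.21587212 0.09239028] F [0.22870977 2.6216277  5.65977104] T [ 0.75923581 -0.24203316 -0.03230124] 16.0
```

Call:
{"api": "step_arm", "payload": {"series": [[0, [0.03, 0.08, 0.05], [-0.016, 0.0065, 0]], [0, [0.03, 0.08, 0.03], [-0.016, 0.0065, 0]], [0, [0, 0, 0], [0, 0, 0]]]}}

```text
time: 16.3
ee_pos: [0.5534, 0.2205, 0.1413]
tool_rot: [0.19, 0.98, -0.051, -0.009]
contact_force: [1.4, 3.4, 6.9]
gripper_width: 0.0234
grip_force: 45.0
```

```bash
python3 t.py
```

```text
tilt 5.937842951614038 axis [0.03746715 0.0964262 ] pos [0.55337538 0.22054558 0.14125063] foot [0.55066276 0.21356432 0.06923908] pivot [0.55156197 0.21587855 0.09311031] F [1.40993681 3.37395164 6.91252606] T [ 0.86939321 -0.3181825   0.01516674] 16.3
```

Call:
{"api": "step_arm", "payload": {"series": [[0, [0.03, 0.08, 0.07], [-0.016, 0.0065, 0]], [0, [0.03, 0.08, 0.03], [-0.018, 0.007, 0]], [0, [0, 0, 0], [0, 0, 0]], [0, [0, 0, 0], [0, 0, 0]]]}}

```text
time: 16.7
ee_pos: [0.5538, 0.2221, 0.1418]
tool_rot: [0.19, 0.979, -0.068, -0.013]
contact_force: [2.1, 5.8, 3.5]
gripper_width: 0.0233
grip_force: 45.0
```

```bash
python3 - <<'E'
exec(open("t.py").read())
d=cam("wrist");save(d,"w6.png");c=cam("scene");save(c,"s6.png");dump(c,"s6.pkl")
a=cv2.resize(c["color"][100:220,340:460],(400,400));b=d["color"][130:330,220:420]
cv2.imwrite("pics/v6.png",np.hstack([a,cv2.resize(b,(400,400))])[:,:,::-1])
E
```

```text
tilt 7.967378950514191 axis [0.05066532 0.12901766] pos [0.55382356 0.22211979 0.14182044] foot [0.55015539 0.21277891 0.0701193 ] pivot [0.55137136 0.21587534 0.09388764] F [2.07195388 5.81114236 3.50529892] T [ 1.22258876 -0.72270872  0.03411493] 16.7
```

View pics/v6.png

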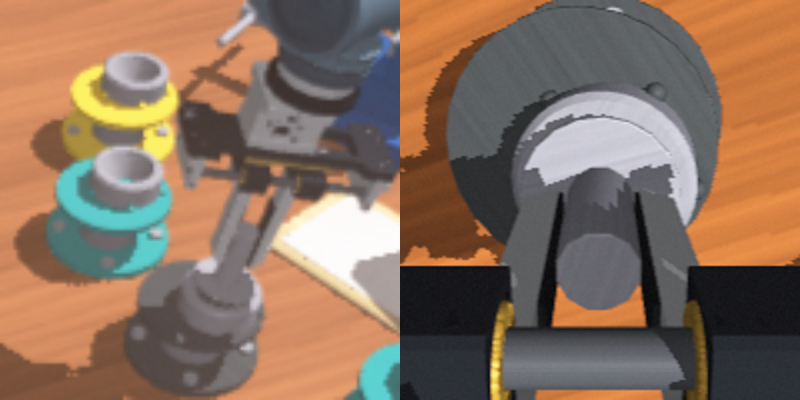

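The shaft is leaning about 8° with the bearing still down in the cup (right crop: rib at (610,160) inside the cup rim). Now I bring it back upright in contact.

Call:
{"api": "step_arm", "payload": {"series": [[0, [-0.03, -0.08, -0.03], [0.018, -0.007, 0]], [0, [-0.03, -0.08, -0.05], [0.016, -0.0065, 0]], [0, [-0.03, -0.08, -0.03], [0.016, -0.0065, 0]], [0, [-0.03, -0.08, -0.05], [0.016, -0.0065, 0]], [0, [0, 0, 0], [0, 0, 0]]]}}

```text
time: 17.3
ee_pos: [0.5526, 0.2188, 0.1406]
tool_rot: [0.191, 0.981, -0.033, -0.006]
contact_force: [2.4, 4.9, 4.5]
gripper_width: 0.0238
grip_force: 45.0
```

```bash
python3 t.py
```

```text
tilt 3.8035954248543633 axis [0.02386069 0.06189669] pos [0.55263238 0.21878503 0.14063674] foot [0.55090487 0.21430371 0.06839621] pivot [0.55147753 0.21578923 0.09234335] F [2.36732736 4.85693704 4.46683898] T [ 1.38361669 -0.62402759 -0.00260048] 17.3
```

Call:
{"api": "step_arm", "payload": {"series": [[0, [-0.03, -0.08, 0], [0.016, -0.0065, 0]], [0, [-0.03, -0.08, -0.05], [0.016, -0.0065, 0]], [0, [-0.03, -0.08, 0], [0.016, -0.0065, 0]], [0, [-0.03, -0.08, 0], [0.016, -0.0065, 0]], [0, [0, 0, 0], [0, 0, 0]], [0, [0, 0, 0], [0, 0, 0]]]}}

```text
time: 17.9
ee_pos: [0.5514, 0.2158, 0.14]
tool_rot: [0.191, 0.982, 0.001, 0.001]
contact_force: [3.0, 5.9, 4.5]
gripper_width: 0.0233
grip_force: 45.0
```

```bash
python3 t.py
```

```text
tilt 0.1486957447218303 axis [-0.001922   -0.00174388] pos [0.55143478 0.21577647 0.13999662] foot [0.55157393 0.21590273 0.06759687] pivot [0.55152781 0.21586087 0.09159679] F [2.98932693 5.91718955 4.45578495] T [ 1.33723075 -0.70696441  0.00701887] 17.9
```

Call:
{"api": "step_arm", "payload": {"series": [[0, [0.07, 0.12, 0], [0, 0, 0]], [0, [0, 0, 0], [0, 0, 0]]]}}

```text
time: 18.1
ee_pos: [0.5516, 0.216, 0.1399]
tool_rot: [0.191, 0.982, -0.001, 0.0]
contact_force: [0.9, 2.1, 6.2]
gripper_width: 0.0232
grip_force: 45.0
```

```bash
python3 t.py
```

```text
tilt 0.06643964379985033 axis [0.00016746 0.00114743] pos [0.55162221 0.21603277 0.13992694] foot [0.55161009 0.2159497  0.06752699] pivot [0.55161411 0.21597724 0.09152697] F [0.85144383 2.10637499 6.17760692] T [ 0.46802552 -0.23756069 -0.05458003] 18.1
```

Fully home again (foot at 67.5 mm). I relieve the remaining side force, settle at the press force, ease off and release.

Call:
{"api": "step_arm", "payload": {"series": [[0, [0.02, 0.06, -0.03], [0, 0, 0]], [0, [0, 0, 0], [0, 0, 0]], [0, [0, 0, 0], [0, 0, 0]], [0, [0, 0, 0], [0, 0, 0]], [0, [0, 0, 0], [0, 0, 0]]]}}

```text
time: 18.6
ee_pos: [0.5517, 0.2161, 0.1399]
tool_rot: [0.191, 0.982, -0.001, -0.0]
contact_force: [-0.6, 0.6, 8.9]
gripper_width: 0.0234
grip_force: 45.0
```

Call:
{"api": "step_arm", "payload": {"series": [[0, [0, 0, 0.12], [0, 0, 0]], [0, [0, 0, 0], [0, 0, 0]], [0, [0, 0, 0], [0, 0, 0]]]}}

```text
time: 18.9
ee_pos: [0.5515, 0.2162, 0.14]
tool_rot: [0.191, 0.982, -0.001, -0.0]
contact_force: [1.5, -0.7, 1.9]
gripper_width: 0.0231
grip_force: 45.0
```

```bash
python3 t.py
```

```text
tilt 0.10452684970316907 axis [0.00075407 0.0016612 ] pos [0.55152839 0.21616346 0.13998301] foot [0.5514738  0.21604319 0.06758313] pivot [0.5514919  0.21608306 0.09158309] F [ 1.46924702 -0.66114165  1.94102416] T [-0.11132599 -0.45883211 -0.00358896] 18.9
```

Call:
{"api": "step_arm", "payload": {"series": [[0, [0, 0, 0], [0, 0, 0]], [0, [0, 0, 0], [0, 0, 0]]], "grip_force": 5}}

```text
time: 19.1
ee_pos: [0.5514, 0.2164, 0.1399]
tool_rot: [0.191, 0.982, -0.001, -0.0]
contact_force: [1.9, -1.9, 2.2]
gripper_width: 0.0241
grip_force: 5.0
```

Call:
{"api": "step_arm", "payload": {"series": [[0.4, [0, 0, 0], [0, 0, 0]], [0.5, [0, 0, 0], [0, 0, 0]], [0.6, [0, 0, 0], [0, 0, 0]], [0.7, [0, 0, 0], [0, 0, 0]], [0.7, [0, 0, 0], [0, 0, 0]], [0.7, [0, 0, 0], [0, 0, 0]], [0.7, [0, 0, 0], [0, 0, 0]], [0.7, [0, 0, 0], [0, 0, 0]]]}}

```text
time: 19.9
ee_pos: [0.5517, 0.2168, 0.1404]
tool_rot: [0.191, 0.982, -0.0, -0.0]
contact_force: [0.6, 0.6, 0.5]
gripper_width: 0.066
grip_force: 0.0
```

Call:
{"api": "step_arm", "payload": {"series": [[0.7, [0, 0, 0.5], [0, 0, 0]], [0.7, [0, 0, 1], [0, 0, 0]], [0.7, [0, 0, 2], [0, 0, 0]], [0.7, [0, 0, 3], [0, 0, 0]], [0.7, [0, 0, 3], [0, 0, 0]], [0.7, [0, 0, 2], [0, 0, 0]], [0.7, [0, 0, 0], [0, 0, 0]], [0.7, [0, 0, 0], [0, 0, 0]]]}}

```text
time: 20.7
ee_pos: [0.5517, 0.2168, 0.2556]
tool_rot: [0.191, 0.982, 0.0, 0.0]
contact_force: [-0.2, -0.7, -0.7]
gripper_width: 0.0657
grip_force: 0.0
```

```bash
python3 - <<'E'
from h import *
d=cam("wrist");save(d,"w7.png");dump(d,"w7.pkl");o=manip.get_obs();print(o["time"],o["ee_pos"],o["contact_force"],"top exp",proj(d,[.5516,.216,.1595]),"rib exp",proj(d,[.5516,.216,.0992]))
E
```

```text
20.75 [0.55112083 0.21670875 0.25436122] [ 0.62315426 -0.73219634 -0.16412629] top exp (np.float64(317.41352311889034), np.float64(206.46042762769096)) rib exp (np.float64(317.6829570648821), np.float64(191.8420169844855))
```

View pics/w7.png

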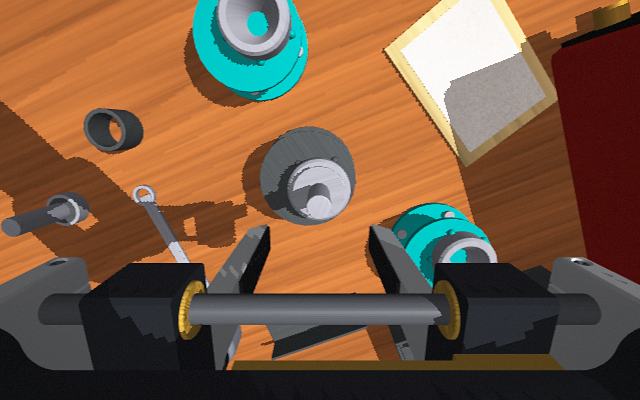

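The spindle stands upright in the cup, with its shaft top at (318,207) and rib at about (319,191). Both match the home projection, and the gripper is clear.

```bash
python3 -c "
from plant import manip
print(manip.close_job())"
```

```text
the job is handed in; nothing more can be done
None
```

The large tapered spindle is seated fully home in the cup, pressed with about 13 N and rocked about 8° in contact; it was then settled upright, released, and the job handed in at about 21 s.

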